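# Clamp a bridge girder in the gluing jig with a click-stop knob

### The arm

A 6-joint arm with a two-finger parallel gripper is mounted at the origin on a cart in front of the work surface, level with it; the furniture and walls round the work are solid. World frame = base frame: x ahead of the robot, y to its left, z up, the work surface at z = 0. Lengths are in m, angles in rad, forces in N, time in s.
With the tool pointing down it reaches from about 0.35 to 0.85 m from the base axis. Payload 8.1 kg.
Tool frame: the origin (TCP) lies between the finger pads, 19 mm behind the fingertips; this is the grasp point; z points along the fingers, y is the line along which they close (so a half turn about z gives the same grasp; the last joint's range is limited). The gripper opens to 93 mm and grips with 3 to 60 N. Pads are 15 mm wide; open, the fingers measure 128 mm over their backs; the gripper's body (75 mm by 188 mm) begins 65 mm behind the grasp point.
Start: joints at [-1.413, 0.13, 1.488, -0, 1.523, -0.085], TCP at [0.144, -0.582, 0.237] pointing down, gripper open.
Joint ranges: [-2.96, 2.96], [-0.89, 2.26], [0.02, 2.5], [-1.34, 4.48], [0, 2.73], [-2.66, 2.66]. Speed limits (rad/s): [2.39, 2.39, 2.79, 3.14, 3.14, 3.14].

### API

Orientations are given as a rotation vector (axis times angle).
In Python, from plant import robot gives the robot as it stands.
- The arm moves only by the shell command python3 inch.py 'ROWS' [FORCE]. ROWS is a JSON list that holds a single list of rows (three levels of brackets), with 1 to 20 rows, each of 5 numbers: the finger opening in m, then dx, dy, dz in shares of the most that a row can go, 1 being 50 mm, then a turn about the tool's z in fractions of the full range, 1 being 4 rad; each row shifts and turns the commanded pose from where the row before left it, along the tool's axes as they then stand; what a row does not reach is not made up. A row lasts 1/10 s, in which the tool goes at most 0.05 m and 0.15 rad, less where a joint would pass 70% of its speed; a pose out of reach is approached as far as the arm can. The fingers move at their own pace and stop on an object; FORCE is the grip in N (left out, the last holds). Time passes only in rows, so rows that do not move let the fingers close. It prints the time, the measured TCP pose, the force, the opening and the grip force at its end. Input that does not fit is refused with a message, and nothing moves.
- robot.read_state(): the state, without advancing time (a new reading comes with each control period).
- robot.read_camera(name): name is "side" or "top" or "wrist"; returns a dict with "image" (400x640x3 uint8, red, green, blue), "fx", "fy", "cx", "cy" (pixels), "dist" ([k1, k2, p1, p2, k3] as OpenCV has them; the pictures are not rectified), "R" (3x3) and "t" (3): a world point X has camera coordinates R X + t. Camera axes: x right, y down, z forward; pixel columns grow to the right and rows downward; lengths in m; the calibration is good to about 2 mm. A picture is of the moment at which its call begins. There is no depth.
- robot.close_job(): hands the job in; it is judged then, once.
The state is a dict: "t": time; "q": joint angles; "dq": joint speeds; "joint_torque": joint torques, N m; "tool_pos": TCP position; "orientation": TCP orientation; "force": force on the tool from outside, world axes, zero at the start; "wrist_torque": the same for the moment, N m; "opening": finger opening in m; "gripper_force": force on a finger pad.
Only numpy, scipy, OpenCV 4.12 (cv2) and the standard library are available. Lean on these libraries where they do the work, as an engineer would, in place of code of your own. Each camera call takes 0.05 s, during which the arm holds its last target. There are 200 camera calls.

### The job

Lay the white bridge girder upright in the channel of the blue gluing jig, between its end stops, and turn the jig's round black knob clockwise until the jaw clamps the girder and the knob slips with a click; stop after one or two clicks, let go, and leave the girder clamped. Work the jaw only with the knob, hold the plastic girder gently, and leave the pots, glue bottle, spool and carton on the board alone.

Things in the scene. Friction and masses are not known exactly. Their poses are not given: they have to be found in the camera images.
- girder: loose white plastic bridge girder, straight inverted-U beam 145 long (its y) x 28 wide (its x) x 24 high, 35 g; starts upright on the plywood board (board top at z = 0.03). Origin: centre of its underside, z up. Pinch it across the 28 mm at mid-length, with 15 N or less.
- glue_jig: gluing jig fixed on the board; base plate 160 (x) x 190 (y) x 8, origin centre of its underside. In its frame: channel floor z 8; cork faces of two fence posts (tops z 32) at x 62, y +-50; end stops (tops z 18) inner faces y +-80; blue housing x -76 to -16, y +-35, top z 34, knob axis at x -46, y 0. At |y| < 36 the channel sides are open, for the fingers.
- clamp_jaw: steel fork jaw, slides along the jig's +x to press the girder on the fence; axes as the jig's. Two cork-faced prongs at y +-50 (24 wide, tops 26 above this origin), their faces 14 mm ahead (+x) of this origin. Starts with 38 to 47 mm open to the fence; about 8 mm per rad of knob; sprung (5 N/mm), stays where the knob leaves it.
- jig_seat (a point): fixed point in the jig's channel, axes as the jig's: on the channel floor, where the girder's origin lies when it is clamped against the fence (14 mm from the fence faces).
- knob_grip (a point): on the knob's vertical axis, 7 mm below its top: TCP here pinches the knob from above (fingers down). Knob: black ribbed cylinder, 32 across, 28 high, orange cap, underside 7 mm above the housing. Clockwise from above closes the jaw, anticlockwise opens it. The point turns with the knob.
- ratchet_knob (a joint): rad the knob has slipped clockwise on its spindle; 0 at start, when the white line on the cap stands over the red mark on the collar below. Free running takes 0.12 N m; with the jaw tight the knob slips at about 0.23 N m (judge the rise over free running), a click every 0.63 rad: torque rises, then drops as a tooth passes (at 0.31, 0.94, 1.57 rad). The tight jaw presses with 8 to 20 N.
- glue_bottle: bystander: white glue bottle with red cap, diameter 34, 104 high; origin centre of its underside
- paint_pot_1: bystander: green paint pot with white cap, diameter 33, 30 high; origin centre of its underside
- paint_pot_2: bystander: brown paint pot with white cap, diameter 33, 30 high; origin centre of its underside
- spool_red: bystander: spool of red wire, diameter 60, 42 high; origin centre of its underside
- carton_white_b: bystander: white carton 55x80x50; origin centre of its underside

How it is judged:
On the way, in this order (a step that is already met when the one before it is completed fails the run):
1. the girder lies upright on the channel floor between jaw, fence and end stops, let go (z of girder in the frame of jig_seat between -0.004 and 0.004 m and x of girder in the frame of jig_seat between -0.026 and 0.005 m and y of girder in the frame of jig_seat between -0.012 and 0.012 m and angle between girder's own z axis and vertical below 0.1 rad and contact force between the fingers and girder below 0.1 N), for 0.2 s.
2. the knob has slipped over its first click with the girder clamped (value of joint ratchet_knob above 0.4 rad and contact force between clamp_jaw and girder above 4 N).
At the end, for the whole second after the job is handed in: The girder is clamped upright against the fence (within 5 mm of the seat along x, 12 mm along y, on the floor, square within 3 degrees) with the jaw pressing it by more than 4 N, and the knob has clicked once or twice (slip 0.4 to 1.57 rad) (all of step 2 and value of joint ratchet_knob below 1.57 rad and x of girder in the frame of jig_seat between -0.005 and 0.005 m and y of girder in the frame of jig_seat between -0.012 and 0.012 m and z of girder in the frame of jig_seat below 0.004 m and angle between girder's own z axis and vertical below 0.1 rad and angle between the y axis of girder and the y axis of glue_jig, either way round below 0.05 rad and linear speed of girder below 0.01 m/s); the robot touches nothing.
It fails at once if the knob was turned on past a third tooth (slip over 1.65 rad) (value of joint ratchet_knob above 1.65 rad).
It fails at once if the plastic girder was squeezed by the fingers with more than 60 N in all (contact force between the fingers and girder above 60 N).
It fails at once if the jaw was pushed by hand (more than 6 N) instead of by its knob (contact force between any of the arm, the fingers and clamp_jaw above 6 N).
It fails at once if a bystander was moved by more than 3 cm (distance of any of glue_bottle, paint_pot_1, paint_pot_2, spool_red, carton_white_b from where it was at the start of the episode above 0.03 m).
It also fails if it takes over 72 s, if anything falls off the work surface, if the arm or the gripper's body presses on something with over 40 N, if the wrist force passes 120 N, or if a joint passes its speed limit or range.

## Working session

There is one attempt and no reset: what is moved stays moved. The work goes in short steps, Python scripts to look and compute and a shell command to move; the robot and the scene stay as the last step left them, time stands still between calls to the robot, and variables do not carry over. Pictures are saved under pics/ and viewed, at most 10 in all, crops included, and the job is handed in when it is done.

```bash
ls; mkdir -p pics
python3 - <<'E'
from plant import robot
import cv2,numpy as np
s=robot.read_state();print(s)
for n in("side","top"):
    c=robot.read_camera(n);cv2.imwrite(f"pics/{n}0.png",c["image"][:,:,::-1])
    print(n,c["fx"],c["fy"],c["cx"],c["cy"],c["dist"],np.round(c["R"],4).tolist(),c["t"])
E
```

```text
inch.py
pics
plant.py
{'t': 0.0, 'q': array([-1.41340250e+00,  1.31146382e-01,  1.48925857e+00, -3.96709658e-06,
        1.52300637e+00, -8.54180995e-02]), 'dq': array([-2.71555510e-04, -3.02084580e-03,  1.91614834e-03, -1.25222438e-04,
        8.26673257e-04,  9.48107272e-05]), 'joint_torque': array([-1.02495915e-05, -5.59848368e+01, -4.91756737e+01,  7.66647840e-02,
        3.55540076e-02, -1.54631721e-04]), 'tool_pos': array([ 0.1441862 , -0.58187175,  0.23640763]), 'orientation': array([-3.11666446e+00, -3.80252020e-01,  1.08943258e-04]), 'force': array([ 0.11517664, -0.17424431,  0.68108768]), 'wrist_torque': array([ 0.03789564,  0.01597888, -0.04122543]), 'gripper_force': 0.0, 'opening': 0.09325210005198087}
side 476.2032960576017 476.2032960576017 327.04676007292284 201.37981302762907 [0.01024726 0.         0.         0.         0.        ] [[-0.0487, 0.9988, -0.009], [0.5599, 0.0198, -0.8283], [-0.8271, -0.0454, -0.5602]] [-0.10837554 -0.27891851  1.53797257]
top 507.6236890737079 507.6236890737079 317.59593630639785 197.61267018276894 [0.0347104 0.        0.        0.        0.       ] [[0.0221, -0.9998, 0.0022], [-0.9845, -0.0222, -0.1741], [0.1741, 0.0016, -0.9847]] [0.11548842 0.63336165 1.09017874]
```

View pics/side0.png

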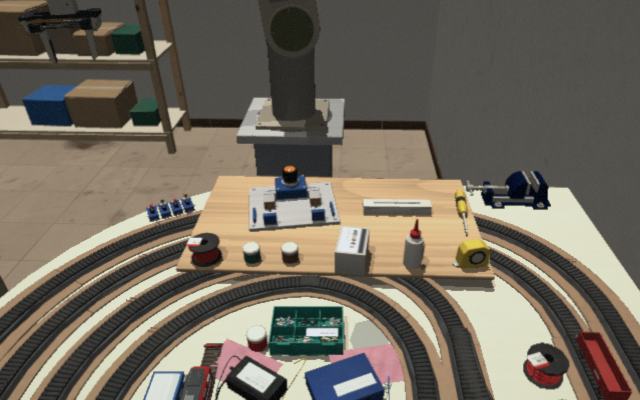

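View pics/top0.png

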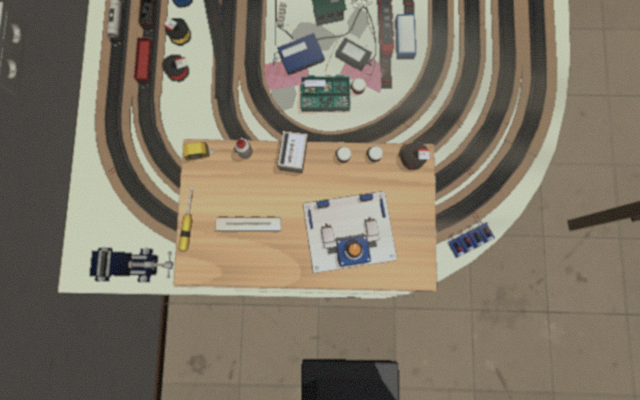

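The side view shows the girder at about (397,207), the jig at (293,205) and the knob at (290,177). In the top view the girder is at (248,224), the jig at (350,232), the knob at (354,250), and the fence posts at (321,204) and (366,197), so jig +x points roughly along world +x.

```bash
cat > h.py <<'E'
import cv2,numpy as np
from plant import robot
def K(c): return np.array([[c["fx"],0,c["cx"]],[0,c["fy"],c["cy"]],[0,0,1.]])
def ray(c,p):
    u=cv2.undistortPoints(np.array(p,float).reshape(-1,1,2),K(c),np.array(c["dist"]))[:,0]
    R=np.array(c["R"]);o=-R.T@c["t"]
    d=np.c_[u,np.ones(len(u))]@R
    return o,d/np.linalg.norm(d,axis=1)[:,None]
def plane(c,p,z):
    o,d=ray(c,p); return o+d*((z-o[2])/d[:,2])[:,None]
def tri(cs,ps):
    A=np.zeros((3,3));b=np.zeros(3);L=[]
    for c,p in zip(cs,ps):
        o,d=ray(c,p);M=np.eye(3)-np.outer(d[0],d[0]);A+=M;b+=M@o;L.append((M,o))
    X=np.linalg.solve(A,b);return X,max(np.linalg.norm(M@(X-o)) for M,o in L)
def proj(c,X):
    return cv2.projectPoints(np.array(X,float).reshape(-1,1,3),cv2.Rodrigues(np.array(c["R"]))[0],np.array(c["t"],float),K(c),np.array(c["dist"]))[0][:,0]
def blobs(m,amin=30):
    n,l,s,ct=cv2.connectedComponentsWithStats(m.astype(np.uint8));
    return [(s[i,4],ct[i],s[i,:4],l==i) for i in range(1,n) if s[i,4]>=amin]
def rect(m):
    return cv2.minAreaRect(np.argwhere(m)[:,::-1].astype(np.float32))
E
python3 - <<'E'
from h import *
im={};c={}
for n in("side","top"):
    c[n]=robot.read_camera(n);im[n]=cv2.cvtColor(c[n]["image"],cv2.COLOR_RGB2HSV)
roi={"top":((185,430),(185,285)),"side":((240,450),(165,235))}
for n in c:
    H,S,V=cv2.split(im[n]);R=np.zeros(H.shape,bool);(a,b),(e,f)=roi[n];R[e:f,a:b]=1
    for nm,m in(("white",(S<60)&(V>100)),("orange",(H<16)&(S>170)&(V>90)),("blue",(H>100)&(H<130)&(S>120))):
        for B in blobs(m&R,12):
            r=rect(B[3]);print(n,nm,B[0],np.round(B[1],1),B[2],np.round(r[0],1),np.round(r[1],1),round(r[2],1))
    big=cv2.resize(c[n]["image"][e-5:f+5,a:b],None,fx=3,fy=3,interpolation=cv2.INTER_CUBIC);cv2.imwrite(f"pics/{n}crop.png",big[:,:,::-1])
E
```

```text
side white 2489 [291.4 205.6] [249 176  91  54] [292. 200.] [50.5 90.6] 85.1
side white 547 [396.4 202.6] [363 199  69   9] [397. 203.] [ 8. 68.] 90.0
side white 222 [352.3 230.4] [339 226  30   9] [353.5 230. ] [ 8. 29.] 90.0
side orange 41 [289.6 168.1] [284 166  12   6] [289.5 168.5] [11.  5.] 0.0
side orange 35 [414.7 232.2] [411 229   9   6] [415.  231.5] [5. 8.] 90.0
side blue 420 [290.7 189.2] [276 176  30  23] [290.4 186.9] [20.9 29.1] 86.2
side blue 12 [331.8 207.8] [331 203   3  10] [331.6 207.6] [9.2 1. ] 76.0
side blue 106 [317.8 214.3] [312 210  12  10] [317.5 214.5] [ 9. 11.] 90.0
side blue 104 [269.5 218.2] [264 214  12  10] [269.5 218.5] [ 9. 11.] 90.0
top white 70 [189.4 200. ] [187 187   6  27] [189.4 200. ] [ 2.5 26.4] 8.1
top white 4885 [348.6 229.5] [303 191  94  82] [349.4 231.4] [71.1 85.3] 81.3
top white 886 [247.9 223.7] [215 217  66  14] [247.5 223.5] [13. 65.] 90.0
top white 63 [353.1 255.6] [344 250  19  10] [353.2 254.8] [ 8.7 18.1] 86.8
top blue 21 [366.2 196.7] [362 195  10   4] [366.4 196.5] [2.1 9.2] 80.5
top blue 24 [322.8 203.2] [318 202  10   4] [322.5 203.3] [2.4 9.2] 81.9
top blue 203 [352.8 256. ] [338 244  31  21] [353.1 254.1] [19.3 29.9] 87.7
```

View pics/topcrop.png

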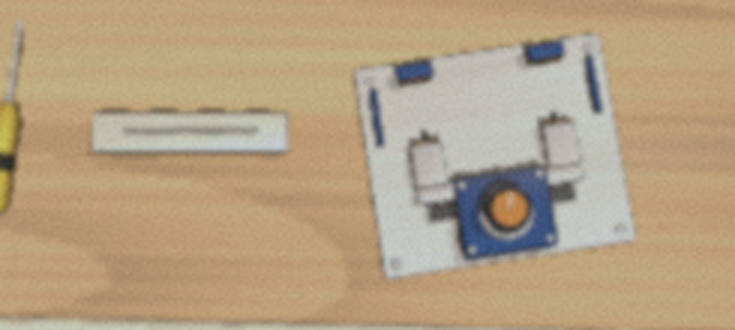

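The crop shows the girder lying nearly along world y (crop 92–287 × 110–153). The jig plate is rotated by about 8–10°, with its jaw prongs at crop (428,165) and (561,148) and its knob at (507,205).

Run:
```python
from h import *
c={n:robot.read_camera(n) for n in("side","top")}
hs={n:cv2.cvtColor(cv2.GaussianBlur(c[n]["image"],(3,3),0),cv2.COLOR_RGB2HSV) for n in c}
H,S,V=cv2.split(hs["top"])
m=(S<75)&(V>90);R=np.zeros_like(m);R[185:285,185:430]=1
# knob by orange
def orange(n,x0,x1,y0,y1):
    H,S,V=cv2.split(hs[n]);m=((H<14)&(S>150)&(V>100));R=np.zeros_like(m);R[y0:y1,x0:x1]=1
    b=max(blobs(m&R,5),key=lambda b:b[0]);return b
bt=orange("top",340,370,238,262);bs=orange("side",275,305,160,180);print("cap",bt[:3],bs[:3])
print("knob top tri",tri([c["top"],c["side"]],[bt[1],bs[1]]))
for b in blobs(m&R,400):
    hull=cv2.convexHull(np.argwhere(b[3])[:,::-1].astype(np.int32))
    q=cv2.boxPoints(cv2.minAreaRect(hull))
    for z in ((.038,) if b[0]>3000 else (.054,.03)):
        P=plane(c["top"],q,z)[:,:2];r=cv2.minAreaRect(plane(c["top"],hull[:,0],z)[:,:2].astype(np.float32)*1000)
        print(b[0],np.round(P,4).tolist(),r)
def corners(n,reg,lo):
    H,S,V=cv2.split(hs[n]);m=(S<75)&(V>lo);R=np.zeros_like(m);R[reg[2]:reg[3],reg[0]:reg[1]]=1
    return max(blobs(m&R),key=lambda b:b[0])
g1=corners("top",(205,290,205,240),100);g2=corners("side",(355,440,190,220),100)
print(g1[1],g2[1],"girder tri",tri([c["top"],c["side"]],[g1[1],g2[1]]))
for z in(.054,):
    print(plane(c["side"],[g2[1]],z),plane(c["top"],[g1[1]],z))
print(plane(c["side"],[bs[1]],.107),plane(c["top"],[bt[1]],.107))
```

```text
Traceback (most recent call last):
ValueError: max() iterable argument is empty
```

```bash
cat > m1.py <<'E'
from h import *
c={n:robot.read_camera(n) for n in("side","top")}
hs={n:cv2.cvtColor(cv2.GaussianBlur(c[n]["image"],(3,3),0),cv2.COLOR_RGB2HSV) for n in c}
H,S,V=cv2.split(hs["top"])
m=(S<75)&(V>90);R=np.zeros_like(m);R[185:285,185:430]=1
def orange(n,x0,x1,y0,y1):
    H,S,V=cv2.split(hs[n]);m=((H<22)&(S>110)&(V>90));R=np.zeros_like(m);R[y0:y1,x0:x1]=1
    return max(blobs(m&R,5),key=lambda b:b[0])
bt=orange("top",342,366,240,260);bs=orange("side",280,301,163,175);print("cap",bt[:3],bs[:3])
print("knob top tri",tri([c["top"],c["side"]],[bt[1],bs[1]]))
for b in blobs(m&R,400):
    hull=cv2.convexHull(np.argwhere(b[3])[:,::-1].astype(np.int32))
    z=.038 if b[0]>3000 else .054
    print(b[0],cv2.minAreaRect(plane(c["top"],hull[:,0],z)[:,:2].astype(np.float32)*1000))
def big(n,reg,lo):
    H,S,V=cv2.split(hs[n]);m=(S<75)&(V>lo);R=np.zeros_like(m);R[reg[2]:reg[3],reg[0]:reg[1]]=1
    return max(blobs(m&R),key=lambda b:b[0])
g1=big("top",(205,290,205,240),100);g2=big("side",(355,440,190,220),100)
print(g1[1:3],g2[1:3],"girder tri",tri([c["top"],c["side"]],[g1[1],g2[1]]))
print(plane(c["side"],[g2[1]],.054),plane(c["top"],[g1[1]],.054))
E
python3 m1.py
```

```text
cap (np.int32(105), array([354.08571429, 249.53333333]), array([349, 244,  12,  12], dtype=int32)) (np.int32(65), array([289.12307692, 168.2       ]), array([284, 165,  12,   7], dtype=int32))
knob top tri (array([0.51229023, 0.04977364, 0.09962398]), np.float64(0.0004106707291730329))
5332 ((559.0158081054688, 56.83787536621094), (164.99403381347656, 194.7311248779297), 9.87992000579834)
961 ((567.4891357421875, 283.904296875), (31.522489547729492, 147.83375549316406), 1.2638757228851318)
(array([248.33194589, 223.78459938]), array([215, 217,  67,  15], dtype=int32)) (array([395.75931677, 202.80279503]), array([362, 198,  70,  13], dtype=int32)) girder tri (array([0.56839881, 0.28430983, 0.05054501]), np.float64(0.0006542465465668956))
[[0.5733792  0.28436857 0.054     ]] [[0.56795431 0.28317407 0.054     ]]
```

```bash
cat >> h.py <<'E'
from scipy.spatial.transform import Rotation as Ro
def go(p=None,yx=None):
    s=robot.read_state();R=Ro.from_rotvec(s["orientation"]).as_matrix()
    yaw=np.arctan2(R[1,0],R[0,0])
    print("t",round(s["t"],2),"tcp",np.round(s["tool_pos"],4),"yaw_x",round(yaw,4),"tilt",round(np.arccos(-R[2,2]),4),"q6",round(s["q"][5],3))
    if p is not None: print("tool-axes delta",np.round(R.T@(np.array(p)-s["tool_pos"]),4))
    if yx is not None: print("turn",round(-(yx-yaw),4))
E
python3 -c "
from h import *
go([.55,.284,.25],1.57)"
```

```text
t 0.4 tcp [ 0.1443 -0.5823  0.2373] yaw_x 0.2428 tilt 0.0002 q6 -0.085
tool-axes delta [ 0.6021 -0.7434 -0.0125]
turn -1.3272
```

Units first: shifts go in shares of 50 mm and turns go in shares of 4 rad. So -0.037 m is -0.74, 0.03 m is 0.6.

```bash
python3 inch.py '[[[0.093, 0.6, -0.74, 0, 0], [0.093, 0.6, -0.74, 0, 0], [0.093, 0.6, -0.74, 0, 0], [0.093, 0.6, -0.74, 0, 0], [0.093, 0.6, -0.74, 0, 0], [0.093, 0.6, -0.74, 0, 0], [0.093, 0.6, -0.74, 0, 0], [0.093, 0.6, -0.74, 0, 0], [0.093, 0.6, -0.74, 0, 0], [0.093, 0.6, -0.74, 0, 0], [0.093, 0.6, -0.74, 0, 0], [0.093, 0.6, -0.74, 0, 0], [0.093, 0.6, -0.74, 0, 0], [0.093, 0.6, -0.74, 0, 0], [0.093, 0.6, -0.74, 0, 0], [0.093, 0.6, -0.74, 0, 0], [0.093, 0.6, -0.74, 0, 0], [0.093, 0.6, -0.74, 0, 0], [0.093, 0.6, -0.74, 0, 0], [0.093, 0.6, -0.74, 0, 0]]]' 10
python3 inch.py '[[[0.07, 0, 0, 0, -0.0375], [0.07, 0, 0, 0, -0.0375], [0.07, 0, 0, 0, -0.0375], [0.07, 0, 0, 0, -0.0375], [0.07, 0, 0, 0, -0.0375], [0.07, 0, 0, 0, -0.0375], [0.07, 0, 0, 0, -0.0375], [0.07, 0, 0, 0, -0.0375], [0.07, 0, 0, 0, -0.03], [0.07, 0, 0, 0, 0], [0.07, 0, 0, 0, 0]]]'
python3 - <<'E'
from h import *
go([.568,.284,.2],1.57)
c=robot.read_camera("wrist");cv2.imwrite("pics/w1.png",c["image"][:,:,::-1]);R=np.array(c["R"]);print("cam",-R.T@c["t"],R[2])
E
```

```text
t: 2.4
tool_pos: [0.5493, 0.2822, 0.2374]
orientation: [3.118, 0.381, 0.001]
force: [1.3, -0.6, 0.0]
opening: 0.093
gripper_force: 0.0
t: 3.5
tool_pos: [0.5488, 0.2801, 0.2374]
orientation: [-2.234, -2.208, 0.0]
force: [0.1, 0.1, 0.3]
opening: 0.0701
gripper_force: 0.0
t 3.5 tcp [0.5488 0.2801 0.2374] yaw_x 1.5591 tilt 0.0 q6 0.4
tool-axes delta [0.0041 0.0192 0.0374]
turn -0.0109
cam [0.55075768 0.3529403  0.3850269 ] [-0.00413468 -0.25922775 -0.96580737]
```

View pics/w1.png

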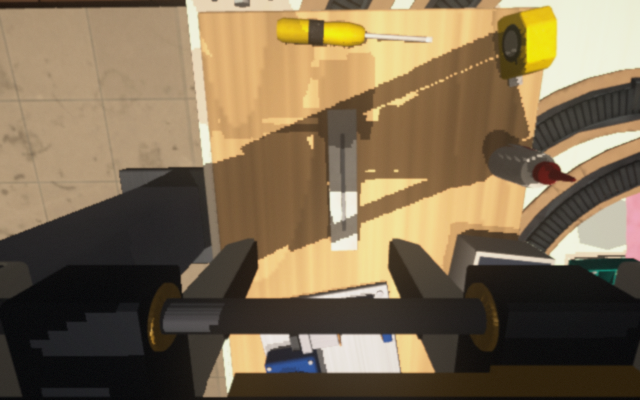

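The wrist view shows the girder's top face from (326,110) to (357,250), partly in the arm's shadow. The jig is at the bottom of the frame, between the fingers.

```bash
cat > m2.py <<'E'
from h import *
def gird(c,reg):
    h=cv2.cvtColor(cv2.medianBlur(c["image"],3),cv2.COLOR_RGB2HSV);H,S,V=cv2.split(h)
    m=(S<85)&(V>40);R=np.zeros_like(m);R[reg[2]:reg[3],reg[0]:reg[1]]=1
    m=cv2.morphologyEx((m&R).astype(np.uint8),cv2.MORPH_CLOSE,np.ones((5,5)));m=cv2.morphologyEx(m,cv2.MORPH_OPEN,np.ones((5,5)))
    b=max(blobs(m),key=lambda b:b[0])
    hull=cv2.convexHull(np.argwhere(b[3])[:,::-1].astype(np.int32));r=cv2.minAreaRect(hull)
    return b,hull,r
if __name__=="__main__":
    c=robot.read_camera("wrist");b,hull,r=gird(c,(300,385,95,265));print(b[0],b[2],r)
    q=cv2.boxPoints(r)
    for z in(.054,.05): print(z,cv2.minAreaRect(plane(c,hull[:,0],z)[:,:2].astype(np.float32)*1000))
    t=robot.read_camera("top");b2,h2,r2=gird(t,(205,290,205,240));print(b2[2],r2)
    print("tri",tri([c,t],[r[0],r2[0]]))
E
python3 m2.py
```

```text
3946 [328 110  30 141] ((342.5595703125, 179.97882080078125), (140.43191528320312, 28.394319534301758), 88.85424041748047)
0.054 ((569.795166015625, 286.3316650390625), (28.82291030883789, 143.88729858398438), 0.8898563981056213)
0.05 ((570.025390625, 285.52679443359375), (29.171236038208008, 145.62599182128906), 0.8898881673812866)
[205 205  85  35] ((247.0, 222.0), (34.0, 84.0), 90.0)
tri (array([0.57168563, 0.28804179, 0.04384992]), np.float64(0.0015031944648356914))
```

Scaled: 0.04 m is 0.8, 0.03 m is 0.6, -0.027 rad / 4 = -0.0068.

```bash
python3 inch.py '[[[0.07, 0.12, 0.42, 0.6, -0.0068], [0.07, 0, 0, 0.8, 0], [0.07, 0, 0, 0.8, 0], [0.07, 0, 0, 0, 0], [0.07, 0, 0, 0, 0]]]' 10
python3 - <<'E'
from h import *
go([.5698,.286,.053],1.586)
from m2 import gird
c=robot.read_camera("wrist");cv2.imwrite("pics/w2.png",c["image"][:,:,::-1])
q=proj(c,[[.5698+a*.014,.286+b*.0725,.054] for a in(-1,1) for b in(-1,1)]);print(np.round(q,0).tolist())
b,hull,r=gird(c,(250,440,0,300));print(b[2],r,cv2.minAreaRect(plane(c,hull[:,0],.054)[:,:2].astype(np.float32)*1000))
E
```

```text
t: 4.15
tool_pos: [0.5693, 0.2858, 0.1273]
orientation: [-2.201, -2.241, 0.003]
force: [0.3, 0.4, 1.1]
opening: 0.0702
gripper_force: 0.0
t 4.15 tcp [0.5693 0.2858 0.1273] yaw_x 1.589 tilt 0.002 q6 0.367
tool-axes delta [0.0003 0.0007 0.0743]
turn 0.003
[[302.0, 315.0], [302.0, 115.0], [339.0, 316.0], [346.0, 116.0]]
[302 116  43 184] ((323.0, 207.5), (183.0, 42.0), 90.0) ((570.1448974609375, 292.84405517578125), (28.320741653442383, 130.9637451171875), 1.062260389328003)
```

The second wrist position agrees: x is 0.570, and the width at z = 0.054 comes out as 28.3 mm. Descending to grip.

Scaled: 0.03 m is 0.6, 0.013 m is 0.26.

```bash
python3 inch.py '[[[0.07, 0, 0, 0.6, 0], [0.07, 0, 0, 0.6, 0], [0.07, 0, 0, 0.26, 0], [0.07, 0, 0, 0, 0], [0.07, 0, 0, 0, 0], [0.02, 0, 0, 0, 0], [0.02, 0, 0, 0, 0], [0.02, 0, 0, 0, 0], [0.02, 0, 0, 0, 0], [0.02, 0, 0, 0, 0]]]' 10; python3 inch.py '[[[0.02, 0, 0, -0.2, 0], [0.02, 0, 0, -0.8, 0], [0.02, 0, 0, -1, 0], [0.02, 0, 0, -0.6, 0], [0.02, 0, 0, 0, 0], [0.02, 0, 0, 0, 0]]]'
```

```text
t: 5.2
tool_pos: [0.5698, 0.286, 0.0546]
orientation: [2.2, 2.242, 0.0]
force: [0.0, 0.2, 0.0]
opening: 0.035
gripper_force: 0.0
t: 5.8
tool_pos: [0.5705, 0.2862, 0.1862]
orientation: [2.199, 2.242, 0.004]
force: [0.4, 0.6, -1.4]
opening: 0.0277
gripper_force: 10.0
```

Scaled: -0.042 m is -0.84, -0.008 m is -0.16, -0.08 rad / 4 = -0.02.

```bash
python3 inch.py '[[[0.02, -0.84, 0.08, -0.16, 0], [0.02, -0.84, 0.08, -0.16, 0], [0.02, -0.84, 0.08, -0.16, 0], [0.02, -0.84, 0.08, -0.16, 0], [0.02, -0.84, 0.08, -0.16, 0], [0.02, -0.84, 0.08, -0.16, 0], [0.02, -0.84, 0.08, -0.16, 0], [0.02, -0.84, 0.08, 0, 0], [0.02, 0, 0, 0, -0.02], [0.02, 0, 0, 0, -0.02], [0.02, 0, 0, 0, 0], [0.02, 0, 0, 0, 0]]]'
python3 - <<'E'
from h import *
go([.606,.065,.2],1.744)
c=robot.read_camera("wrist");cv2.imwrite("pics/w3.png",c["image"][:,:,::-1])
E
```

```text
t: 7.0
tool_pos: [0.6075, -0.0491, 0.2388]
orientation: [-2.015, -2.407, 0.002]
force: [0.1, 0.4, -0.3]
opening: 0.0277
gripper_force: 10.0
t 7.0 tcp [ 0.6075 -0.0491  0.2388] yaw_x 1.7476 tilt 0.0027 q6 -0.342
tool-axes delta [0.1126 0.0187 0.0389]
turn 0.0036
```

View pics/w3.png

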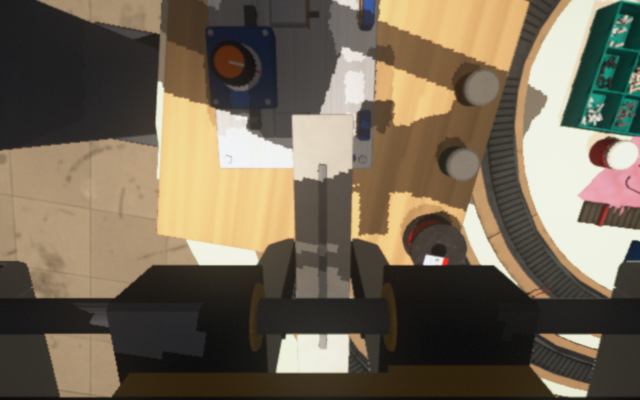

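The wrist view shows the jig square to the image: knob cap at (233,62), fence posts at (368,10) and (363,124), and the girder held straight. The girder hides the channel, so I'm shifting to get the whole jig in view.

Scaled: 0.032 m is 0.64, -0.023 m is -0.46.

```bash
python3 inch.py '[[[0.02, -0.46, 0.64, 0, 0], [0.02, -0.46, 0.64, 0, 0], [0.02, -0.46, 0.64, 0, 0], [0.02, 0, 0, 0, 0], [0.02, 0, 0, 0, 0]]]'
python3 - <<'E'
from h import *
go([.606,.065,.2],1.744)
c=robot.read_camera("wrist");cv2.imwrite("pics/w4.png",c["image"][:,:,::-1])
q=proj(c,[[.559,.057,.038],[.5137,.049,.099],[.606,.065,.062]]);print(np.round(q,1))
E
```

```text
t: 7.55
tool_pos: [0.7147, -0.0999, 0.2382]
orientation: [-2.013, -2.408, 0.002]
force: [-0.7, 0.3, 0.9]
opening: 0.028
gripper_force: 10.0
t 7.55 tcp [ 0.7147 -0.0999  0.2382] yaw_x 1.7487 tilt 0.0033 q6 -0.388
tool-axes delta [ 0.1815 -0.0777  0.0386]
turn 0.0047
[[186.4  -6.8]
 [ 92.1 -36.2]
 [231.  -16.3]]
```

View pics/w4.png

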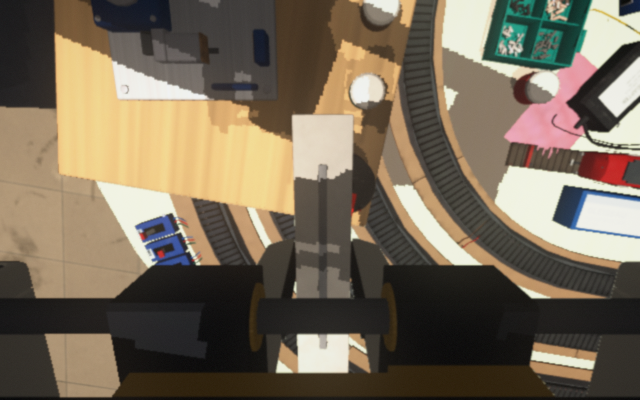

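The jig slid off the top of the frame, because moving −y shifts it up; its lower edge is now at row 98. I'm going back +y.

Scaled: 0.04 m is 0.8, -0.003 m is -0.06.

```bash
python3 inch.py '[[[0.02, 0.8, -0.06, 0, 0], [0.02, 0.8, -0.06, 0, 0], [0.02, 0.8, -0.06, 0, 0], [0.02, 0, 0, 0, 0], [0.02, 0, 0, 0, 0]]]'
python3 - <<'E'
from h import *
go([.606,.065,.2],1.744)
c=robot.read_camera("wrist");cv2.imwrite("pics/w5.png",cv2.resize(c["image"][0:260,60:380],None,fx=2.3,fy=2.3,interpolation=cv2.INTER_CUBIC)[:,:,::-1])
np.save("w5.npy",c,allow_pickle=True)
E
```

```text
t: 8.1
tool_pos: [0.684, 0.0179, 0.2423]
orientation: [2.01, 2.412, 0.002]
force: [0.2, -1.5, -0.8]
opening: 0.0276
gripper_force: 10.0
t 8.1 tcp [0.684  0.0179 0.2423] yaw_x 1.7522 tilt 0.0023 q6 -0.23
tool-axes delta [ 0.0604 -0.0683  0.0421]
turn 0.0082
```

View pics/w5.png

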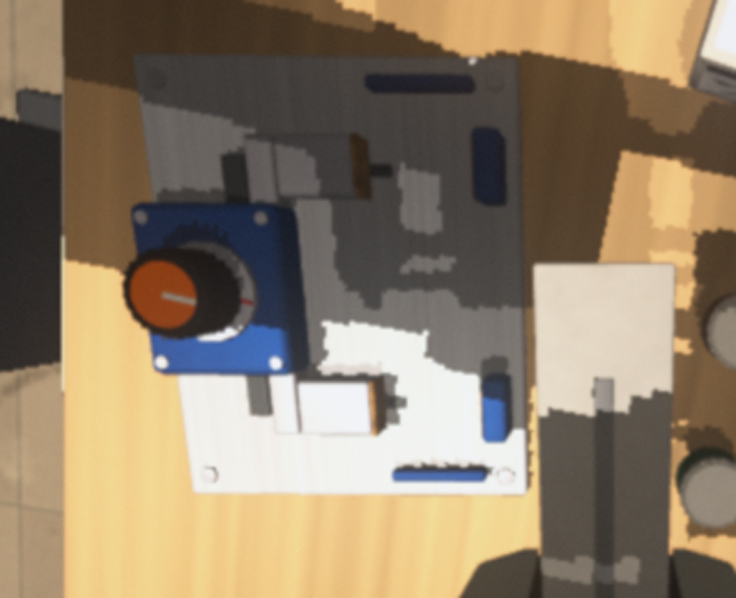

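The crop shows the whole jig. Plate corners are at crop (134,55), (517,58), (525,493) and (195,492). The fence posts are at (488,165) and (495,407), the end stops at (420,83) and (440,474), the cork faces end at about columns 352 and 372, and the cap is at (163,294) with its white line pointing at the red mark.

Run:
```python
from h import *
c=np.load("w5.npy",allow_pickle=True).item()
f=lambda L:np.array(L,float)/2.3+[60,0]
P=plane(c,f([[134,55],[517,58],[525,493],[195,492]]),.038)[:,:2]
print("corners",np.round(P,4).tolist(),"edges",[round(np.linalg.norm(P[i]-P[i-1]),4) for i in range(4)],"centre",P.mean(0))
for a,b in((3,2),(0,1)): d=P[b]-P[a];print("yaw x",np.arctan2(d[1],d[0]))
for a,b in((3,0),(2,1)): d=P[b]-P[a];print("yaw y",np.arctan2(-d[0],d[1]))
C=P.mean(0);d=P[1]+P[2]-P[0]-P[3];e=P[0]+P[1]-P[2]-P[3];v=d+np.array([e[1],-e[0]]);yaw=np.arctan2(v[1],v[0]);print("yaw",yaw)
Rj=np.array([[np.cos(yaw),-np.sin(yaw)],[np.sin(yaw),np.cos(yaw)]])
loc=lambda L,z:np.round((plane(c,f(L),z)[:,:2]-C)@Rj*1000,1).tolist()
print("posts x62 corner tops",loc([[474,128],[473,203],[482,378],[483,440]],.062))
print("stops y80",loc([[368,92],[473,92],[395,468],[485,468]],.048))
print("cork edges top z.064",loc([[351,133],[357,197],[372,377],[376,434]],.064))
print("knob cap",loc([[163,294]],.099))
t=robot.read_camera("top");s=robot.read_camera("side")
# knob height from wrist cap + earlier top cap pixel
print("knob tri",tri([c,t,s],[f([163,294])[0],[354.1,249.5],[289.1,168.2]]))
S=C+Rj@[.048,0];Kn=C+Rj@[-.046,0];print("seat",S,"knob",Kn)
go([*(C+Rj@[.044,0]),.10],yaw+np.pi/2)
```

```text
corners [[0.4659, 0.1371], [0.6217, 0.1647], [0.654, -0.0203], [0.4991, -0.0482]] edges [np.float64(0.1883), np.float64(0.1582), np.float64(0.1878), np.float64(0.1574)] centre [0.56017738 0.0583363 ]
yaw x 0.17835619126461408
yaw x 0.17531481315853895
yaw y 0.17691113916488213
yaw y 0.1725719769904852
yaw 0.17569663330160132
posts x62 corner tops [[64.1, 63.3], [62.7, 35.3], [63.8, -35.5], [63.3, -62.6]]
stops y80 [[19.4, 78.8], [62.1, 79.0], [20.1, -79.2], [61.5, -78.9]]
cork edges top z.064 [[16.1, 60.9], [16.7, 37.2], [17.4, -35.0], [17.4, -59.8]]
knob cap [[-46.8, 0.1]]Traceback (most recent call last):
  File "<stdin>", line 17, in <module>
  File "h.py", line 14, in tri
    o,d=ray(c,p);M=np.eye(3)-np.outer(d[0],d[0]);A+=M;b+=M@o;L.append((M,o))
        ~~~^^^^^
  File "h.py", line 5, in ray
    u=cv2.undistortPoints(np.array(p,float).reshape(-1,1,2),K(c),np.array(c["dist"]))[:,0]
                          ~~~~~~~~~~~~~~~~~~~~~~~~~^^^^^^^^
ValueError: cannot reshape array of size 1 into shape (1,2)
```

Run:
```python
from h import *
c=np.load("w5.npy",allow_pickle=True).item()
f=lambda L:np.array(L,float)/2.3+[60,0]
yaw=.1757;C=np.array([.5602,.0583]);Rj=np.array([[np.cos(yaw),-np.sin(yaw)],[np.sin(yaw),np.cos(yaw)]])
s=robot.read_state();R=Ro.from_rotvec(s["orientation"]).as_matrix()
for z in(.2417,.236):
    X=plane(c,f([[533,264],[674,264],[540,560],[669,560]]),z);print(z,np.round((X-s["tool_pos"])@R*1000,1).tolist())
t=robot.read_camera("top")
print("knob tri",tri([c,t],[f([[163,294]]),[[354.1,249.5]]]), tri([c,t],[f([[488,166]]),[[322.8,203.2]]]))
print("seat",C+Rj@[.048,0],"knob",C+Rj@[-.046,0])
go([*(C+Rj@[.044,0]),.10],yaw+np.pi/2)
```

```text
0.2417 [[75.5, -12.5, -0.5], [75.6, 13.7, -0.5], [16.7, -12.2, -0.5], [16.8, 14.3, -0.5]]
0.236 [[75.5, -13.0, 5.2], [75.6, 14.2, 5.2], [14.4, -12.7, 5.2], [14.5, 14.8, 5.2]]
knob tri (array([0.51261069, 0.04950782, 0.09628274]), np.float64(0.00041629774434281307)) (array([0.61837778, 0.11858144, 0.05568809]), np.float64(0.0010374565876464302))
seat [0.60746101 0.06669028] knob [0.5149082  0.05025932]
t 8.3 tcp [0.6847 0.0152 0.2409] yaw_x 1.7485 tilt 0.0007 q6 -0.23
tool-axes delta [ 0.0644 -0.071   0.1408]
turn 0.002
```

The girder's end reads about 2–3 mm long, and its width suggests it hangs a few mm lower in the grip. I'll check with the side camera.

Run:
```python
from h import *
s=robot.read_state();R=Ro.from_rotvec(s["orientation"]).as_matrix();c=robot.read_camera("side")
# near (+x world => tool +y) face: 4 corners, tool z from -0.0005 (top) to .0235
P=[s["tool_pos"]+R@[a,.014,z] for z in(0,.024) for a in(-.0725,.0725)]
q=proj(c,P);print(np.round(q,1).tolist())
print("20mm lower",np.round(proj(c,np.array(P)-[0,0,.02]),1).tolist())
x0,y0=q.min(0).astype(int)-25;x1,y1=q.max(0).astype(int)+25
cv2.imwrite("pics/s6.png",cv2.resize(c["image"][y0:y1,x0:x1],None,fx=5,fy=5,interpolation=cv2.INTER_CUBIC)[:,:,::-1]);print(x0,y0,x1,y1)
```

```text
[[211.1, 154.0], [295.6, 148.3], [213.1, 166.2], [296.2, 160.3]]
20mm lower [[212.8, 164.2], [296.1, 158.4], [214.7, 176.0], [296.7, 170.1]]
186 123 321 191
```

View pics/s6.png

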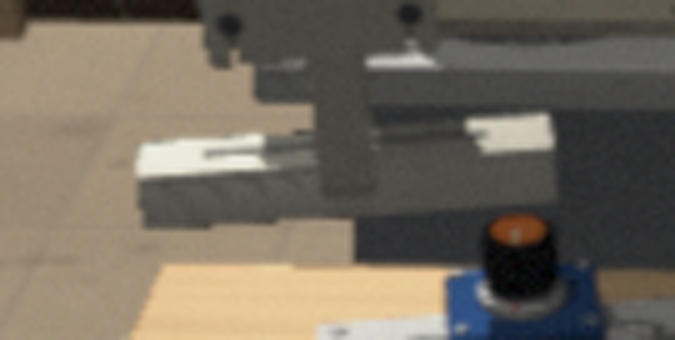

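The side view shows the girder level and about 6 mm lower in the grip than nominal: its bottom corners are at (214.4,168.2) and (297.2,163.6), with +2 mm along its length. The floor should therefore come at TCP z of about 0.068. I'll shift by −2 mm along tool x.

Scaled: 0.04 m is 0.8, 0.03 m is 0.6.

```bash
python3 inch.py '[[[0.02, 0.62, -0.7, 0, 0], [0.02, 0.63, -0.72, 0, 0], [0.02, 0, 0, 0.6, 0], [0.02, 0, 0, 0.8, 0], [0.02, 0, 0, 0.8, 0], [0.02, 0, 0, 0.6, 0], [0.02, 0, 0, 0, 0], [0.02, 0, 0, 0, 0], [0.02, 0, 0, 0, 0]]]'
python3 - <<'E'
from h import *
yaw=.1757;C=np.array([.5602,.0583]);Rj=np.array([[np.cos(yaw),-np.sin(yaw)],[np.sin(yaw),np.cos(yaw)]])
go([*(C+Rj@[.044,-.002]),.068],yaw+np.pi/2)
E
```

```text
t: 9.25
tool_pos: [0.6055, 0.0648, 0.1031]
orientation: [2.013, 2.408, 0.004]
force: [-0.4, 0.5, -0.1]
opening: 0.0275
gripper_force: 10.0
t 9.25 tcp [0.6055 0.0648 0.1031] yaw_x 1.7492 tilt 0.0037 q6 -0.156
tool-axes delta [-0.0005 -0.0019  0.0351]
turn 0.0027
```

Scaled: 0.01 m is 0.2, 0.005 m is 0.1.

```bash
python3 inch.py '[[[0.02, 0, -0.04, 0.1, 0], [0.02, 0, 0, 0.2, 0], [0.02, 0, 0, 0.2, 0], [0.02, 0, 0, 0.08, 0], [0.02, 0, 0, 0, 0], [0.02, 0, 0, 0, 0], [0.02, 0, 0, 0, 0]]]'
python3 - <<'E'
from h import *
from m2 import *
s=robot.read_state();print(s["force"],s["opening"])
yaw=.1757;C=np.array([.5602,.0583]);Rj=np.array([[np.cos(yaw),-np.sin(yaw)],[np.sin(yaw),np.cos(yaw)]])
go([*(C+Rj@[.044,-.002]),.068],yaw+np.pi/2)
E
```

```text
t: 9.95
tool_pos: [0.6021, 0.0649, 0.0718]
orientation: [2.014, 2.411, 0.001]
force: [0.6, 0.5, -0.6]
opening: 0.0277
gripper_force: 10.0
[ 0.58364824  0.53424296 -0.60392436] 0.027653711861983062
t 9.95 tcp [0.6021 0.0649 0.0718] yaw_x 1.7498 tilt 0.0006 q6 -0.156
tool-axes delta [-0.0012  0.0016  0.0038]
turn 0.0033
```

Scaled: 0.002 m is 0.04.

```bash
for i in 1 2; do python3 inch.py '[[[0.02, 0, 0, 0.04, 0], [0.02, 0, 0, 0, 0], [0.02, 0, 0, 0, 0]]]' | egrep 'pos|force|ope'; done
```

```text
tool_pos: [0.6018, 0.0648, 0.0695]
force: [-0.3, -0.1, -0.5]
opening: 0.0275
gripper_force: 10.0
tool_pos: [0.6025, 0.0649, 0.0682]
force: [0.9, 0.0, 5.3]
opening: 0.0274
gripper_force: 10.0
```

Scaled: -0.04 m is -0.8, -0.03 m is -0.6.

```bash
python3 inch.py '[[[0.05, 0, 0, 0, 0], [0.05, 0, 0, 0, 0], [0.05, 0, 0, 0, 0], [0.05, 0, 0, 0, 0], [0.05, 0, 0, -0.2, 0], [0.05, 0, 0, -0.6, 0], [0.05, 0, 0, -0.8, 0], [0.05, 0, 0, -0.8, 0], [0.05, 0, 0, -0.8, 0], [0.05, -0.6, 0.6, 0, 0], [0.05, -0.6, 0.6, 0, 0], [0.05, 0, 0, 0, 0], [0.05, 0, 0, 0, 0]]]'
python3 - <<'E'
from h import *
go()
c=robot.read_camera("wrist");t=robot.read_camera("top")
a=cv2.resize(c["image"][0:260,60:460],None,fx=2,fy=2,interpolation=cv2.INTER_CUBIC)
cv2.imwrite("pics/w7.png",a[:,:,::-1]);np.save("w7.npy",c,allow_pickle=True)
E
```

```text
t: 11.85
tool_pos: [0.6716, 0.0159, 0.227]
orientation: [-2.015, -2.409, 0.001]
force: [-0.3, 0.7, -0.5]
opening: 0.05
gripper_force: 0.0
t 11.85 tcp [0.6716 0.0159 0.227 ] yaw_x 1.7486 tilt 0.0013 q6 -0.231
```

View pics/w7.png

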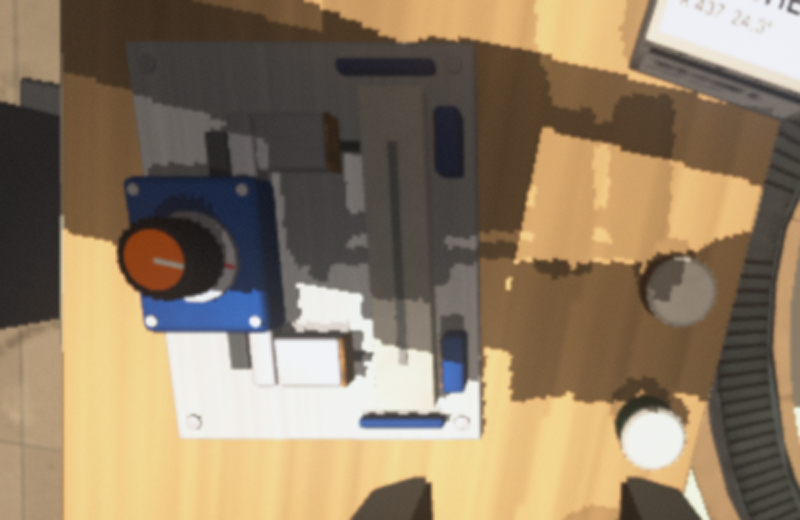

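The girder lies in the channel, crop (357,83) to (436,411), between stops, fence and jaw.

Run:
```python
from h import *
c=np.load("w7.npy",allow_pickle=True).item()
f=lambda L:np.array(L,float)/2+[60,0]
yaw=.1757;C=np.array([.5602,.0583]);Rj=np.array([[np.cos(yaw),-np.sin(yaw)],[np.sin(yaw),np.cos(yaw)]])
loc=lambda L,z:np.round((plane(c,f(L),z)[:,:2]-C)@Rj*1000,1).tolist()
print(loc([[357,83],[423,83],[436,406],[377,411]],.062),loc([[153,260]],.099),loc([[339,113],[340,172],[353,335],[353,385]],.064))
go([.514,.050,.15],yaw+np.pi/2)
```

```text
[[30.5, 72.7], [58.8, 72.7], [59.8, -70.2], [31.1, -72.8]] [[-47.2, -0.1]] [[22.5, 60.5], [21.3, 36.5], [22.4, -35.5], [20.8, -59.4]]
t 11.95 tcp [0.671  0.0169 0.2278] yaw_x 1.75 tilt 0.0003 q6 -0.231
tool-axes delta [ 0.0605 -0.1486  0.0779]
turn 0.0035
```

Scaled: -0.0376 m is -0.752, -0.037 m is -0.74, -0.15 rad / 4 = -0.0375.

```bash
python3 inch.py '[[[0.06, 0.3, -0.74, 0, 0], [0.06, 0.3, -0.74, 0, 0], [0.06, 0.3, -0.74, 0, 0], [0.06, 0.31, -0.752, 0, 0], [0.06, 0, 0, 0, -0.0375], [0.06, 0, 0, 0, -0.0375], [0.06, 0, 0, 0, -0.0375], [0.06, 0, 0, 0, -0.0375], [0.06, 0, 0, 0, -0.0375], [0.06, 0, 0, 0, -0.0375], [0.06, 0, 0, 0, -0.0375], [0.06, 0, 0, 0, -0.0375], [0.06, 0, 0, 0, -0.0375], [0.06, 0, 0, 0, -0.0375], [0.06, 0, 0, 0, -0.0375], [0.06, 0, 0, 0, -0.0375], [0.06, 0, 0, 0, -0.0375], [0.06, 0, 0, 0, -0.0375], [0.06, 0, 0, 0, 0]]]'
python3 inch.py '[[[0.06, 0, 0, 0.8, -0.025], [0.06, 0, 0, 0.8, 0], [0.06, 0, 0, 0, 0], [0.06, 0, 0, 0, 0], [0.06, 0, 0, 0, 0]]]'
python3 - <<'E'
from h import *
go([.514,.050,.092])
c=robot.read_camera("top");t=robot.read_camera("side")
E
```

```text
t: 13.85
tool_pos: [0.5139, 0.0503, 0.2282]
orientation: [-1.094, 2.943, -0.0]
force: [-0.0, -0.2, 0.1]
opening: 0.0603
gripper_force: 0.0
t: 14.35
tool_pos: [0.5158, 0.0497, 0.1502]
orientation: [-1.232, 2.886, -0.002]
force: [0.4, -0.5, -0.2]
opening: 0.0601
gripper_force: 0.0
t 14.35 tcp [0.5158 0.0497 0.1502] yaw_x -2.3348 tilt 0.0036 q6 -2.38
tool-axes delta [0.0012 0.0017 0.0582]
```

Scaled: 0.03 m is 0.6, 0.02 m is 0.4.

```bash
python3 inch.py '[[[0.06, 0.02, 0.02, 0.6, 0], [0.06, 0, 0, 0.4, 0], [0.06, 0, 0, 0.16, 0], [0.06, 0, 0, 0, 0], [0.06, 0, 0, 0, 0], [0.02, 0, 0, 0, 0], [0.02, 0, 0, 0, 0], [0.02, 0, 0, 0, 0], [0.02, 0, 0, 0, 0], [0.02, 0, 0, 0, 0], [0.02, 0, 0, 0, 0], [0.02, 0, 0, 0, 0]]]' 40
cat > st.py <<'E'
from h import *
s=robot.read_state();go();print("T",np.round(s["wrist_torque"],3),"F",np.round(s["force"],1),"open",round(s["opening"],4),s["gripper_force"])
E
python3 st.py
```

```text
t: 15.65
tool_pos: [0.5134, 0.0494, 0.0898]
orientation: [-1.235, 2.888, -0.001]
force: [0.3, -0.7, 3.3]
opening: 0.0316
gripper_force: 40.0
t 15.65 tcp [0.5134 0.0494 0.0898] yaw_x -2.3334 tilt 0.0006 q6 -2.382
T [-0.007 -0.101  0.059] F [ 0.3 -0.7  3.3] open 0.0316 40.0008898973465
```

Units first: shifts go in shares of 50 mm and turns go in shares of 4 rad. So -0.0015 m is -0.03, 0.1 rad / 4 = 0.025.

```bash
python3 inch.py '[[[0.02, 0, 0, -0.03, 0.0125], [0.02, 0, 0, 0, 0.025], [0.02, 0, 0, 0, 0.025], [0.02, 0, 0, 0, 0.025], [0.02, 0, 0, 0, 0.025]]]' | tail -2;python3 st.py
python3 inch.py '[[[0.02, 0, 0, 0, 0.025], [0.02, 0, 0, 0, 0.025], [0.02, 0, 0, 0, 0.025], [0.02, 0, 0, 0, 0.025], [0.02, 0, 0, 0, 0.025]]]' | tail -2;python3 st.py
```

```text
opening: 0.0315
gripper_force: 40.0
t 16.15 tcp [0.5132 0.0495 0.09  ] yaw_x -2.7874 tilt 0.0005 q6 -1.928
T [ 0.009 -1.292  0.123] F [ 6.   0.7 -8.6] open 0.0315 39.994468688964844
opening: 0.031
gripper_force: 40.0
t 16.65 tcp [0.5132 0.0495 0.09  ] yaw_x 2.9957 tilt 0.0005 q6 -1.428
T [ 0.075 -1.34   0.114] F [ 5.7 -0.5 -8.1] open 0.031 39.99436855316162
```

Scaled: 0.001 m is 0.02, 0.1 rad / 4 = 0.025.

```bash
python3 inch.py '[[[0.02, 0, 0, 0.02, 0.025], [0.02, 0, 0, 0, 0.025], [0.02, 0, 0, 0, 0.025], [0.02, 0, 0, 0, 0.025]]]' | tail -2;python3 st.py
python3 inch.py '[[[0.02, 0, 0, 0, 0.02], [0.02, 0, 0, 0, 0.02]]]' | tail -1;python3 st.py|tail -1
python3 inch.py '[[[0.02, 0, 0, 0, 0.02], [0.02, 0, 0, 0, 0.02]]]' | tail -1;python3 st.py|tail -1
python3 - <<'E'
from h import *
for n in("top","side"):
    c=robot.read_camera(n)
    cv2.imwrite(f"pics/{n}_mid.png",c["image"][:,:,::-1])
E
```

```text
opening: 0.0315
gripper_force: 40.0
t 17.05 tcp [0.5134 0.0496 0.0899] yaw_x 2.5958 tilt 0.0007 q6 -1.028
T [ 0.067 -0.542  0.137] F [ 1.6  1.1 -1.3] open 0.0315 39.99679505825043
gripper_force: 40.0
T [ 0.038 -0.667  0.141] F [ 1.3  0.1 -0.8] open 0.0314 39.99741733074188
gripper_force: 40.0
T [ 0.044 -0.642  0.068] F [ 2.5  0.3 -0.8] open 0.0315 39.997379779815674
```

Scaled: 0.08 rad / 4 = 0.02.

```bash
python3 inch.py '[[[0.02, 0, 0, 0, 0.02], [0.02, 0, 0, 0, 0.02]]]' >/dev/null;python3 st.py
python3 inch.py '[[[0.02, 0, 0, 0, 0.015], [0.02, 0, 0, 0, 0.015]]]' >/dev/null;python3 st.py
python3 inch.py '[[[0.02, 0, 0, 0, 0.015], [0.02, 0, 0, 0, 0.015]]]' >/dev/null;python3 st.py
python3 inch.py '[[[0.02, 0, 0, 0, 0.015]]]' >/dev/null;python3 st.py
```

```text
t 17.75 tcp [0.5134 0.0496 0.0899] yaw_x 2.1195 tilt 0.0009 q6 -0.552
T [ 0.083 -0.831  0.125] F [ 3.5  0.6 -2.9] open 0.0316 39.99689161777496
t 17.95 tcp [0.5134 0.0496 0.0899] yaw_x 2.0002 tilt 0.0009 q6 -0.433
T [ 0.122 -0.824  0.131] F [ 3.2  0.7 -2.3] open 0.0312 39.99792158603668
t 18.15 tcp [0.5134 0.0496 0.0899] yaw_x 1.8802 tilt 0.0009 q6 -0.313
T [ 0.091 -0.876  0.102] F [ 4.   0.1 -2.5] open 0.0317 39.998284578323364
t 18.25 tcp [0.5135 0.0496 0.0899] yaw_x 1.8202 tilt 0.0009 q6 -0.253
T [ 0.004 -0.826  0.143] F [ 3.3  1.6 -2.9] open 0.0315 39.9980092048645
```

Scaled: 0.06 rad / 4 = 0.015.

```bash
python3 inch.py '[[[0.02, 0, 0, 0, 0.015]]]' >/dev/null;python3 st.py
python3 inch.py '[[[0.02, 0, 0, 0, 0.015]]]' >/dev/null;python3 st.py|tail -1
python3 inch.py '[[[0.02, 0, 0, 0, 0.015]]]' >/dev/null;python3 st.py|tail -1
python3 inch.py '[[[0.02, 0, 0, 0, 0.015]]]' >/dev/null;python3 st.py|tail -1
python3 inch.py '[[[0.02, 0, 0, 0, 0.015]]]' >/dev/null;python3 st.py
```

```text
t 18.35 tcp [0.5134 0.0496 0.0898] yaw_x 1.7602 tilt 0.0009 q6 -0.193
T [ 0.067 -0.808  0.166] F [ 3.7  0.  -3. ] open 0.0314 39.99794840812683
T [ 0.016 -0.862  0.108] F [ 4.8  0.6 -1.8] open 0.0318 39.99803602695465
T [ 0.03  -0.842  0.059] F [ 3.6 -1.1 -2.2] open 0.0315 39.99779999256134
T [ 0.011 -0.886  0.184] F [ 3.2  0.4 -3.6] open 0.0312 39.997835755348206
t 18.75 tcp [0.5135 0.0496 0.0899] yaw_x 1.5203 tilt 0.001 q6 0.047
T [-0.024 -0.919  0.248] F [ 4.1  0.3 -2.8] open 0.0313 39.998021721839905
```

```bash
cat > av.py <<'E'
from h import *
T=[]
for i in range(4): T.append(robot.read_state()["wrist_torque"][2]);robot.read_camera("side")
s=robot.read_state();R=Ro.from_rotvec(s["orientation"]).as_matrix();print("yaw",round(np.arctan2(R[1,0],R[0,0]),3),"T",np.round(np.mean(T),3),np.round(T,2),np.round(s["force"],1),round(s["opening"],4))
E
python3 av.py
python3 inch.py '[[[0.02, 0, 0, 0, 0.015]]]' >/dev/null;python3 av.py
python3 inch.py '[[[0.02, 0, 0, 0, 0.015]]]' >/dev/null;python3 av.py
python3 inch.py '[[[0.02, 0, 0, 0, 0.015]]]' >/dev/null;python3 av.py
```

```text
yaw 1.523 T 0.077 [ 0.25  0.06  0.   -0.  ] [ 5.1  0.6 -3.2] 0.0312
yaw 1.463 T 0.058 [ 0.17  0.11 -0.04 -0.01] [ 5.   0.4 -4.5] 0.0315
yaw 1.403 T 0.077 [ 0.25  0.14 -0.05 -0.02] [ 5.   0.8 -4.2] 0.0311
yaw 1.343 T 0.04 [ 0.19  0.04 -0.05 -0.02] [ 5.8 -0.3 -4.4] 0.0311
```

```bash
cat > rd.py <<'E'
from h import *
s=robot.read_state();R=Ro.from_rotvec(s["orientation"]).as_matrix();print("yaw",round(np.arctan2(R[1,0],R[0,0]),3),"Tz",round(s["wrist_torque"][2],3),"j6",round(s["joint_torque"][5],3),"Fx",np.round(s["force"],1),round(s["opening"],4))
E
python3 rd.py
python3 inch.py '[[[0.02, 0, 0, 0, 0.0125]]]' >/dev/null;python3 rd.py
python3 inch.py '[[[0.02, 0, 0, 0, 0.0125]]]' >/dev/null;python3 rd.py
python3 inch.py '[[[0.02, 0, 0, 0, 0.0125]]]' >/dev/null;python3 rd.py
python3 inch.py '[[[0.02, 0, 0, 0, 0.0125]]]' >/dev/null;python3 rd.py
```

```text
yaw 1.343 Tz -0.025 j6 0.086 Fx [ 5.8 -0.3 -4.4] 0.0311
yaw 1.293 Tz 0.211 j6 -1.624 Fx [ 5.6 -0.7 -3. ] 0.0315
yaw 1.242 Tz 0.219 j6 -0.878 Fx [ 5.7  0.2 -4.6] 0.0311
yaw 1.191 Tz 0.305 j6 -0.786 Fx [ 6.   0.  -4.4] 0.0314
yaw 1.141 Tz 0.31 j6 -0.77 Fx [ 6.4 -0.2 -4.4] 0.0314
```

Scaled: 0.05 rad / 4 = 0.0125.

```bash
python3 inch.py '[[[0.02, 0, 0, 0, 0.0125]]]' >/dev/null;python3 rd.py
python3 inch.py '[[[0.02, 0, 0, 0, 0.0125]]]' >/dev/null;python3 rd.py
python3 inch.py '[[[0.02, 0, 0, 0, 0.0125]]]' >/dev/null;python3 rd.py
python3 inch.py '[[[0.02, 0, 0, 0, 0.0125]]]' >/dev/null;python3 rd.py
```

```text
yaw 1.091 Tz 0.297 j6 -0.758 Fx [ 6.  -1.2 -4.7] 0.0315
yaw 1.042 Tz 0.32 j6 -0.747 Fx [ 5.6  0.2 -3.7] 0.0317
yaw 0.991 Tz 0.279 j6 -0.735 Fx [ 5.4  0.6 -4.8] 0.0314
yaw 0.942 Tz 0.277 j6 -0.724 Fx [ 5.4  0.1 -4. ] 0.0313
```

Scaled: 0.05 rad / 4 = 0.0125.

```bash
python3 inch.py '[[[0.02, 0, 0, 0, 0.0125]]]' >/dev/null;python3 rd.py
python3 inch.py '[[[0.02, 0, 0, 0, 0.0125]]]' >/dev/null;python3 rd.py
python3 inch.py '[[[0.02, 0, 0, 0, 0.0125]]]' >/dev/null;python3 rd.py
python3 inch.py '[[[0.02, 0, 0, 0, 0.0125]]]' >/dev/null;python3 rd.py
```

```text
yaw 0.892 Tz 0.3 j6 -0.713 Fx [ 5.2  0.  -3. ] 0.0313
yaw 0.842 Tz 0.345 j6 -0.702 Fx [ 5.  -0.9 -4.7] 0.0314
yaw 0.792 Tz 0.36 j6 -0.69 Fx [ 5.   0.2 -4.3] 0.0312
yaw 0.742 Tz 0.42 j6 -0.679 Fx [ 5.9 -1.  -4.2] 0.0311
```

The torque sits at 0.28–0.42, well above the free-running 0.12, but I can't read the tooth drop clearly. I'll let go and read the slip directly, as the angle between the white line and the red mark.

Scaled: -0.05 m is -1, -0.04 m is -0.8, -0.15 rad / 4 = -0.0375.

```bash
python3 inch.py '[[[0.06, 0, 0, 0, 0], [0.06, 0, 0, 0, 0], [0.06, 0, 0, 0, 0], [0.06, 0, 0, 0, 0], [0.06, 0, 0, -0.6, 0], [0.06, 0, 0, -1, 0], [0.06, 0, 0, -0.8, -0.025], [0.06, 0, 0, 0, -0.0375], [0.06, 0, 0, 0, -0.0375], [0.06, 0, 0, 0, -0.0375], [0.06, 0, 0, 0, -0.0375], [0.06, 0, 0, 0, -0.0375], [0.06, 0, 0, 0, -0.0375], [0.06, 0, 0, 0, -0.0375], [0.06, 0, 0, 0, -0.0375], [0.06, 0, 0, 0, -0.0375]]]'|head -2
python3 inch.py '[[[0.06, 0, 0, 0, -0.0375], [0.06, 0, 0, 0, -0.0375], [0.06, 0, 0, 0, -0.0375], [0.06, 0, 0, 0, -0.0375], [0.06, 0, 0, 0, -0.0375], [0.06, 0, 0, 0, -0.0375], [0.06, 0, 0, 0, -0.0375], [0.06, 0, 0, 0, -0.0375], [0.06, 0, 0, 0, -0.0375], [0.06, 0, 0, 0, -0.0375], [0.06, 0, 0, 0, -0.0375], [0.06, 0, 0, 0, 0], [0.06, 0, 0, 0, 0]]]'|head -2
python3 - <<'E'
from h import *
go([.514,.05,.092])
c=robot.read_camera("wrist");np.save("w8.npy",c,allow_pickle=True)
p=proj(c,[[.5135,.0496,.099],[.5135,.0496,.068]]);print(p)
x,y=p[0].astype(int);x0=max(0,x-110);y0=max(0,y-95);print(x0,y0)
cv2.imwrite("pics/w8.png",cv2.resize(c["image"][y0:y0+165,x0:x0+220],None,fx=3.6,fy=3.6,interpolation=cv2.INTER_CUBIC)[:,:,::-1])
E
```

```text
t: 22.65
tool_pos: [0.5129, 0.0495, 0.2099]
t: 23.95
tool_pos: [0.513, 0.0495, 0.2099]
t 23.95 tcp [0.513  0.0495 0.2099] yaw_x -2.4476 tilt 0.0002 q6 -2.268
tool-axes delta [-0.0011 -0.0003  0.1179]
[[321.90820439 207.18293321]
 [321.96769769 198.05468434]]
211 112
```

View pics/w8.png

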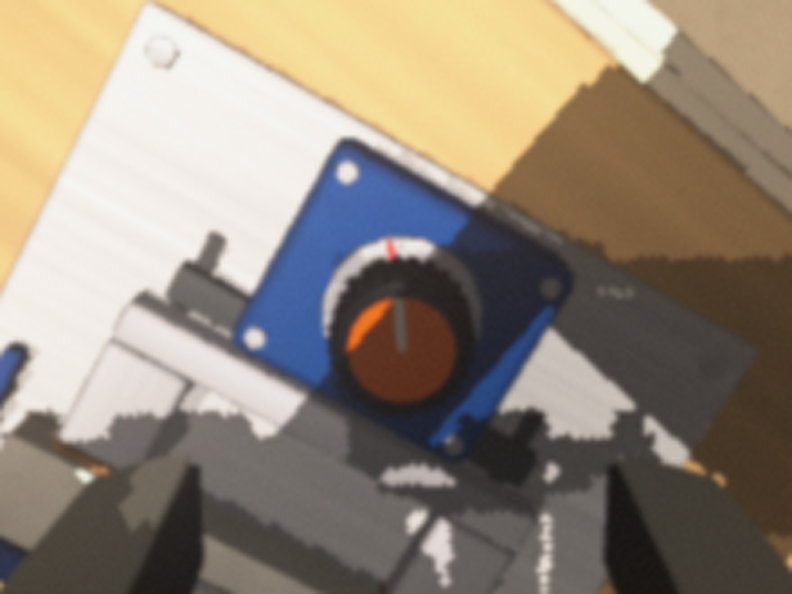

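The crop shows the white line pointing up from (402,351) to (399,297) and the red mark at (391,248), so slip is only about 0.09 rad. The line has turned about 2.57 rad, against 3.21 for the gripper: the pads slid on the knob before any click. I'll regrip with 60 N, slightly higher and better centred.

```bash
cat > slip.py <<'E'
# angles of white line (on cap, z .099) and red mark (collar, z .068) about knob axis, from a wrist picture
from h import *
def slip(c,ax=(.5138,.0498)):
    I=c["image"].astype(int);r,g,b=I[...,0],I[...,1],I[...,2]
    p=proj(c,[[*ax,.099],[*ax,.068]]);yy,xx=np.mgrid[:400,:640];d=np.hypot(xx-p[1,0],yy-p[1,1])
    red=(r>1.7*g)&(abs(g-b)<.35*r)&(r>70)&(d<26)
    B=[k for k in blobs(red,3)];print([(k[0],np.round(k[1],1)) for k in B])
    return p
if __name__=="__main__":
    c=np.load("w8.npy",allow_pickle=True).item();slip(c)
    f=lambda x,y:[x/3.6+211,y/3.6+112]
    L=plane(c,[f(402,351),f(399,297)],.099)[:,:2];M=plane(c,[f(391,248)],.068)[0,:2]
    l=L[1]-L[0];print("cap",L[0]);ln=np.arctan2(l[1],l[0])
    for ax in(L[0],[.5138,.0498],[.513,.0495]): m=M-ax;print("line",ln,"mark",np.arctan2(m[1],m[0]),"r",np.hypot(*m))
go([.514,.05,.0935])
E
python3 slip.py
```

```text
[(np.int32(6), array([319.3, 181.8])), (np.int32(589), array([321.9, 209.3]))]
cap [0.5145935  0.05130212]
line -2.393777374465045 mark -2.2953724363632073 r 0.017669635321294282
line -2.393777374465045 mark -2.3204294526530256 r 0.016023959018159187
line -2.393777374465045 mark -2.2954570573047426 r 0.015264040365565801
t 24.0 tcp [0.513  0.0495 0.2099] yaw_x -2.4474 tilt 0.0001 q6 -2.268
tool-axes delta [-0.0011 -0.0003  0.1164]
```

Scaled: 0.05 m is 1, 0.0165 m is 0.33.

```bash
python3 inch.py '[[[0.06, -0.02, 0, 1, 0], [0.06, 0, 0, 1, 0], [0.06, 0, 0, 0.33, 0], [0.06, 0, 0, 0, 0], [0.06, 0, 0, 0, 0], [0.06, 0, 0, 0, 0]]]' 60|head -2
python3 - <<'E'
from h import *
go([.514,.05,.0935])
E
python3 inch.py '[[[0.02, 0, 0, 0, 0], [0.02, 0, 0, 0, 0], [0.02, 0, 0, 0, 0], [0.02, 0, 0, 0, 0], [0.02, 0, 0, 0, 0], [0.02, 0, 0, 0, 0], [0.02, 0, 0, 0, 0]]]' 60;python3 rd.py
```

```text
t: 24.6
tool_pos: [0.5155, 0.0502, 0.0957]
t 24.6 tcp [0.5155 0.0502 0.0957] yaw_x -2.4443 tilt 0.0036 q6 -2.27
tool-axes delta [0.0013 0.0009 0.0022]
t: 25.3
tool_pos: [0.5141, 0.0501, 0.0938]
orientation: [-1.074, 2.952, -0.0]
force: [0.6, -1.1, 2.5]
opening: 0.031
gripper_force: 60.0
yaw -2.443 Tz -0.035 j6 0.006 Fx [ 0.6 -1.1  2.5] 0.031
```

Scaled: 0.05 rad / 4 = 0.0125.

```bash
python3 inch.py '[[[0.02, 0, 0, 0, 0.0125]]]' >/dev/null;python3 rd.py
python3 inch.py '[[[0.02, 0, 0, 0, 0.0125]]]' >/dev/null;python3 rd.py
python3 inch.py '[[[0.02, 0, 0, 0, 0.0125]]]' >/dev/null;python3 rd.py
python3 inch.py '[[[0.02, 0, 0, 0, 0.0125]]]' >/dev/null;python3 rd.py
python3 inch.py '[[[0.02, 0, 0, 0, 0.0125]]]' >/dev/null;python3 rd.py
python3 inch.py '[[[0.02, 0, 0, 0, 0.0125]]]' >/dev/null;python3 rd.py
python3 inch.py '[[[0.02, 0, 0, 0, 0.0125]]]' >/dev/null;python3 rd.py
python3 inch.py '[[[0.02, 0, 0, 0, 0.0125]]]' >/dev/null;python3 rd.py
```

```text
yaw -2.494 Tz 0.171 j6 -1.738 Fx [-0.6 -1.9  3.3] 0.0308
yaw -2.545 Tz 0.164 j6 -0.957 Fx [ 0.5 -0.9  2.5] 0.0311
yaw -2.595 Tz 0.182 j6 -0.865 Fx [ 0.9 -1.2  3.6] 0.0308
yaw -2.645 Tz 0.21 j6 -0.847 Fx [ 0.8 -0.7  2.9] 0.0311
yaw -2.695 Tz 0.215 j6 -0.833 Fx [-0.5 -1.3  2.9] 0.0312
yaw -2.745 Tz 0.26 j6 -0.819 Fx [ 0.5 -2.   3.4] 0.0309
yaw -2.795 Tz 0.212 j6 -0.805 Fx [-0.2 -1.4  2. ] 0.031
yaw -2.845 Tz 0.24 j6 -0.791 Fx [ 0.8 -1.9  2.7] 0.0312
```

Scaled: 0.05 rad / 4 = 0.0125.

```bash
python3 inch.py '[[[0.02, 0, 0, 0, 0.0125]]]' >/dev/null;python3 rd.py
python3 inch.py '[[[0.02, 0, 0, 0, 0.0125]]]' >/dev/null;python3 rd.py
python3 inch.py '[[[0.02, 0, 0, 0, 0.0125]]]' >/dev/null;python3 rd.py
python3 inch.py '[[[0.02, 0, 0, 0, 0.0125]]]' >/dev/null;python3 rd.py
python3 inch.py '[[[0.02, 0, 0, 0, 0.0125]]]' >/dev/null;python3 rd.py
python3 inch.py '[[[0.02, 0, 0, 0, 0.0125]]]' >/dev/null;python3 rd.py
```

```text
yaw -2.895 Tz 0.284 j6 -0.778 Fx [ 0.4 -1.6  2.5] 0.0308
yaw -2.945 Tz 0.307 j6 -0.765 Fx [ 1.1 -2.4  2.5] 0.0312
yaw -2.995 Tz 0.302 j6 -0.752 Fx [ 1.3 -2.5  2.8] 0.0312
yaw -3.045 Tz 0.29 j6 -0.74 Fx [ 0.9 -3.9  2. ] 0.031
yaw -3.095 Tz 0.3 j6 -0.728 Fx [ 1.2 -2.7  3.2] 0.031
yaw 3.138 Tz 0.314 j6 -0.717 Fx [ 1.8 -3.3  2.2] 0.0313
```

Scaled: -0.05 m is -1, -0.037 m is -0.74.

```bash
python3 inch.py '[[[0.06, 0, 0, 0, 0], [0.06, 0, 0, 0, 0], [0.06, 0, 0, 0, 0], [0.06, 0, 0, -0.6, 0], [0.06, 0, 0, -1, 0], [0.06, 0, 0, -0.74, 0], [0.06, 0, 0, 0, 0], [0.06, 0, 0, 0, 0], [0.06, 0, 0, 0, 0]]]'|head -2
cat > slip2.py <<'E'
from h import *
import sys
def ang(c,ax=np.array([.5142,.0504]),name=None):
    I=cv2.GaussianBlur(c["image"],(0,0),.6).astype(int);r,g,b=I[...,0],I[...,1],I[...,2]
    p=proj(c,[[*ax,.099],[*ax,.068]]);yy,xx=np.mgrid[:400,:640]
    d0=np.hypot(xx-p[0,0],yy-p[0,1]);d1=np.hypot(xx-p[1,0],yy-p[1,1])
    H,S,V=cv2.split(cv2.cvtColor(c["image"],cv2.COLOR_RGB2HSV))
    cap=blobs((((H<20)|(H>172))&(S>120)&(V>60)&(d0<30)).astype(np.uint8),40);cap=max(cap,key=lambda k:k[0])
    (cx,cy),rad=cv2.minEnclosingCircle(np.argwhere(cap[3])[:,::-1].astype(np.float32));print("cap px",round(cx,1),round(cy,1),"r",round(rad,1),"exp",p[0],"axis z.099",plane(c,[[cx,cy]],.099)[0,:2])
    line=(np.hypot(xx-cx,yy-cy)<rad*.95)&(S<100)&(V>60)
    for k in blobs(line,4):
        q=np.argwhere(k[3])[:,::-1];P=plane(c,q,.099)[:,:2];m=P.mean(0)-plane(c,[[cx,cy]],.099)[0,:2]
        w=np.linalg.svd(P-P.mean(0))[2][0];w=w if w@m>0 else -w
        print("line n",k[0],"dir",round(np.arctan2(w[1],w[0]),3),"via centre",round(np.arctan2(m[1],m[0]),3))
    red=(r>1.35*g)&(r>1.25*b)&(abs(g-b)<.3*r)&(d1<28)&(np.hypot(xx-cx,yy-cy)>rad*1.12)
    for k in blobs(red,2):
        a=plane(c,[cx_cy:=[cx,cy]],.099)[0,:2];m=plane(c,[k[1]],.068)[0,:2]-a
        print("red n",k[0],np.round(k[1],1),"ang",round(np.arctan2(m[1],m[0]),3),"r",round(np.hypot(*m),4))
if __name__=="__main__":
    print("-- old");ang(np.load("w8.npy",allow_pickle=True).item())
    print("-- new");c=robot.read_camera("wrist");np.save(f"w9.npy",c,allow_pickle=True);ang(c);go()
E
python3 slip2.py
```

```text
t: 27.6
tool_pos: [0.513, 0.0502, 0.2088]
-- old
cap px 321.9 208.2 r 15.2 exp [322.1167953  208.44474268] axis z.099 [0.51413779 0.05013293]
line n 39 dir -2.423 via centre -2.432
red n 11 [319.5 181.7] ang -2.307 r 0.0158
-- new
cap px 321.4 209.5 r 15.6 exp [321.47922172 209.38903848] axis z.099 [0.5143125 0.0503377]
line n 42 dir -2.443 via centre -2.464
red n 9 [307.4 186.3] ang -2.365 r 0.0177
t 27.65 tcp [0.5127 0.0502 0.2085] yaw_x 3.1401 tilt 0.0032 q6 -1.571
```

Scaled: 0.05 m is 1, 0.016 m is 0.32.

```bash
python3 inch.py '[[[0.06, -0.02, 0, 1, 0], [0.06, 0, 0, 1, 0], [0.06, 0, 0, 0.32, 0], [0.06, 0, 0, 0, 0], [0.06, 0, 0, 0, 0], [0.06, 0, 0, 0, 0], [0.06, 0, 0, 0, 0], [0.02, 0, 0, 0, 0], [0.02, 0, 0, 0, 0], [0.02, 0, 0, 0, 0], [0.02, 0, 0, 0, 0], [0.02, 0, 0, 0, 0], [0.02, 0, 0, 0, 0], [0.02, 0, 0, 0, 0]]]' 60|head -2;python3 rd.py
python3 inch.py '[[[0.02, 0, 0, 0, 0.025], [0.02, 0, 0, 0, 0.025]]]' >/dev/null;python3 rd.py
python3 inch.py '[[[0.02, 0, 0, 0, 0.025]]]' >/dev/null;python3 rd.py
python3 inch.py '[[[0.02, 0, 0, 0, 0.025]]]' >/dev/null;python3 rd.py
python3 inch.py '[[[0.02, 0, 0, 0, 0.0125]]]' >/dev/null;python3 rd.py
python3 inch.py '[[[0.02, 0, 0, 0, 0.0125]]]' >/dev/null;python3 rd.py
python3 inch.py '[[[0.02, 0, 0, 0, 0.0125]]]' >/dev/null;python3 rd.py
python3 inch.py '[[[0.02, 0, 0, 0, 0.0125]]]' >/dev/null;python3 rd.py
python3 inch.py '[[[0.02, 0, 0, 0, 0.0125]]]' >/dev/null;python3 rd.py
python3 inch.py '[[[0.02, 0, 0, 0, 0.0125]]]' >/dev/null;python3 rd.py
```

```text
t: 29.05
tool_pos: [0.515, 0.0497, 0.0947]
yaw 3.14 Tz 0.005 j6 0.032 Fx [-1.4 -4.5  2.9] 0.0311
yaw 2.936 Tz 0.238 j6 -2.031 Fx [-1.8 -6.8  4.2] 0.0313
yaw 2.836 Tz 0.273 j6 -1.841 Fx [-2.3 -6.9  3.5] 0.0308
yaw 2.736 Tz 0.222 j6 -1.807 Fx [-1.5 -7.3  3.9] 0.0313
yaw 2.686 Tz 0.266 j6 0.097 Fx [-1.9 -7.4  3. ] 0.0311
yaw 2.638 Tz 0.346 j6 -0.65 Fx [-1.6 -8.8  4. ] 0.0312
yaw 2.588 Tz 0.343 j6 -0.718 Fx [-2.8 -7.7  4.2] 0.0307
yaw 2.538 Tz 0.333 j6 -0.71 Fx [-2.1 -9.7  3.8] 0.0313
yaw 2.488 Tz 0.369 j6 -0.699 Fx [-1.8 -8.1  4.4] 0.031
yaw 2.438 Tz 0.305 j6 -0.687 Fx [-2.7 -8.6  4.6] 0.0313
```

Scaled: 0.05 rad / 4 = 0.0125.

```bash
python3 inch.py '[[[0.02, 0, 0, 0, 0.0125]]]' >/dev/null;python3 rd.py
python3 inch.py '[[[0.02, 0, 0, 0, 0.0125]]]' >/dev/null;python3 rd.py
python3 inch.py '[[[0.02, 0, 0, 0, 0.0125]]]' >/dev/null;python3 rd.py
python3 inch.py '[[[0.02, 0, 0, 0, 0.0125]]]' >/dev/null;python3 rd.py
python3 inch.py '[[[0.02, 0, 0, 0, 0.0125]]]' >/dev/null;python3 rd.py
python3 inch.py '[[[0.02, 0, 0, 0, 0.0125]]]' >/dev/null;python3 rd.py
```

```text
yaw 2.388 Tz 0.352 j6 -0.676 Fx [-2.8 -9.4  4.3] 0.0313
yaw 2.338 Tz 0.436 j6 -0.664 Fx [-3.6 -9.1  5.4] 0.0314
yaw 2.288 Tz 0.38 j6 -0.653 Fx [-3.8 -9.1  5.4] 0.031
yaw 2.238 Tz 0.365 j6 -0.642 Fx [-3.7 -9.7  6.6] 0.0311
yaw 2.188 Tz 0.185 j6 -0.855 Fx [-3.2 -8.4  3.5] 0.0312
yaw 2.138 Tz 0.234 j6 -0.802 Fx [-3.8 -9.8  5.4] 0.0306
```

A clear drop from 0.43 to 0.185 N m at yaw 2.19 marks the first click. A touch further into the detent, then I release and check.

Scaled: 0.05 rad / 4 = 0.0125.

```bash
python3 inch.py '[[[0.02, 0, 0, 0, 0.0125]]]' >/dev/null;python3 rd.py
python3 inch.py '[[[0.02, 0, 0, 0, 0.0125]]]' >/dev/null;python3 rd.py
python3 inch.py '[[[0.02, 0, 0, 0, 0.0125]]]' >/dev/null;python3 rd.py
python3 inch.py '[[[0.06, 0, 0, 0, 0], [0.06, 0, 0, 0, 0], [0.06, 0, 0, 0, 0], [0.06, 0, 0, -0.6, 0], [0.06, 0, 0, -1, 0], [0.06, 0, 0, -0.74, 0], [0.06, 0, 0, 0, -0.0375], [0.06, 0, 0, 0, -0.0375], [0.06, 0, 0, 0, -0.0375], [0.06, 0, 0, 0, -0.0375], [0.06, 0, 0, 0, -0.0375], [0.06, 0, 0, 0, -0.0375], [0.06, 0, 0, 0, -0.0375], [0.06, 0, 0, 0, 0], [0.06, 0, 0, 0, 0]]]'|head -2
python3 slip2.py
```

```text
yaw 2.088 Tz 0.101 j6 -0.915 Fx [-4.2 -8.8  5.3] 0.031
yaw 2.038 Tz 0.094 j6 -0.938 Fx [ -4.9 -10.1   6.2] 0.031
yaw 1.988 Tz 0.193 j6 -0.813 Fx [ -5.9 -10.3   6.1] 0.0306
t: 32.45
tool_pos: [0.5148, 0.0504, 0.2114]
-- old
cap px 321.9 208.2 r 15.2 exp [322.1167953  208.44474268] axis z.099 [0.51413779 0.05013293]
line n 39 dir -2.423 via centre -2.432
red n 11 [319.5 181.7] ang -2.307 r 0.0158
-- new
cap px 320.8 206.6 r 15.4 exp [321.0604145  206.16884941] axis z.099 [0.51451651 0.05015903]
line n 35 dir -3.038 via centre -3.087
red n 15 [306.7 185.3] ang -2.396 r 0.0169
t 32.5 tcp [0.5148 0.0504 0.2114] yaw_x 3.0358 tilt 0.0003 q6 -1.467
```

Slip reads about 0.66 rad: line at −3.06, mark at −2.40. That is exactly one click. Now I'm moving clear and checking the girder through its dark groove.

Scaled: 0.037 m is 0.74, -0.0156 m is -0.312, 0.15 rad / 4 = 0.0375.

```bash
python3 inch.py '[[[0.06, 0, 0, 0, 0.0375], [0.06, 0, 0, 0, 0.0375], [0.06, 0, 0, 0, 0.0375], [0.06, 0, 0, 0, 0.0375], [0.06, 0, 0, 0, 0.0375], [0.06, 0, 0, 0, 0.0375], [0.06, 0, 0, 0, 0.0375], [0.06, 0, 0, 0, 0.0375], [0.06, 0, 0, 0, 0.0215], [0.06, -0.312, 0.74, -0.08, 0], [0.06, -0.312, 0.74, -0.08, 0], [0.06, -0.312, 0.74, -0.08, 0], [0.06, -0.312, 0.74, -0.08, 0], [0.06, 0, 0, 0, 0], [0.06, 0, 0, 0, 0]]]'|head -2
python3 - <<'E'
from h import *
go()
n=robot.read_camera("wrist");np.save("w10.npy",n,allow_pickle=True);o=np.load("w7.npy",allow_pickle=True).item()
yaw=.1757;C=np.array([.5602,.0583]);Rj=np.array([[np.cos(yaw),-np.sin(yaw)],[np.sin(yaw),np.cos(yaw)]])
xs=np.arange(25,76,.5)
for nm,c in(("before",o),("after",n)):
    g=cv2.cvtColor(c["image"],cv2.COLOR_RGB2GRAY).astype(np.float32)
    for yc in(-40,-25,-10,10,25,40):
        acc=np.zeros(len(xs))
        for y in np.arange(yc-5,yc+5,1.):
            W=np.c_[(np.c_[xs,np.full(len(xs),y)]/1000)@Rj.T+C,np.full(len(xs),.062)]
            p=proj(c,W).astype(np.float32);acc+=cv2.remap(g,p[:,0],p[:,1],cv2.INTER_LINEAR)[:,0]
        acc/=10;bg=cv2.blur(acc.astype(np.float32)[:,None],(1,17))[:,0];d=bg-acc
        w=(xs>38)&(xs<56);i=np.argmax(np.where(w,d,-99));print(nm,yc,"groove x",xs[i],"depth",round(d[i],1))
E
```

```text
t: 34.0
tool_pos: [0.6717, 0.0156, 0.2259]
t 34.0 tcp [0.6717 0.0156 0.2259] yaw_x 1.7511 tilt 0.0024 q6 -0.233
before -40 groove x 44.5 depth 23.2
before -25 groove x 44.5 depth 17.0
before -10 groove x 44.0 depth 9.7
before 10 groove x 44.0 depth 11.1
before 25 groove x 44.0 depth 11.3
before 40 groove x 44.0 depth 11.4
after -40 groove x 48.0 depth 22.4
after -25 groove x 48.0 depth 17.4
after -10 groove x 47.5 depth 9.9
after 10 groove x 47.5 depth 11.4
after 25 groove x 47.5 depth 11.9
after 40 groove x 47.5 depth 11.7
```

The groove moved from x = 44 to 47.5–48 mm, which is the seat, and is straight within 0.5 mm over 80 mm. The girder is clamped square, so I'm handing in.

```bash
python3 -c "
from plant import robot
print(robot.close_job())"
```

```text
the job is handed in; nothing more can be done
None
```

The girder is clamped square on its seat against the fence, the knob is at one click (about 0.66 rad slip), the gripper is clear, and the job was handed in at about 34 s; no verdict came back.

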